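# Seat the knurled bayonet collar on the inspection lamp and hold it home

## Robot

A 7-joint arm with a two-finger parallel gripper is mounted at the origin on a cart in front of the work surface, level with it; the furniture and walls round the work are solid. World frame = base frame: x ahead of the robot, y to its left, z up, the work surface at z = 0. Lengths are in m, angles in rad, forces in N, time in s.
With the tool pointing down it reaches from about 0.35 to 0.9 m from the base axis. Payload 8.1 kg.
Tool frame: the origin (TCP) lies at the very end of the fingers, on their centre line; the grasp point (between the pads) lies 19 mm behind it; z points along the fingers, y is the line along which they close (so a half turn about z gives the same grasp; the last joint's range is limited). The gripper opens to 85 mm and grips with 20 to 120 N. Pads are 22 mm wide; open, the fingers measure 114 mm over their backs; the gripper's body (76 mm by 85 mm) begins 54 mm behind the grasp point. The pads swing forward as they close: fully open they stand 13 mm farther back than shut.
Start: joints at [0.594, 0.434, 0.025, 1.573, -0.012, 1.134, -0.075], TCP at [0.479, -0.401, 0.231] pointing down, gripper open.
Joint ranges: [-2.62, 2.62], [-0.44, 2.09], [-1.27, 1.32], [0.08, 2.57], [-1.32, 4.46], [0.12, 2], [-2.74, 2.74]. Speed limits (rad/s): [2.22, 2.22, 3.01, 3.01, 3.14, 3.14, 3.14].

## Interface

Orientations are given as a unit quaternion [x, y, z, w].
In Python, from cell import bot gives the robot as it stands. The module is installed in compiled form; this text tells all that it offers.
- The arm moves only by the shell command python3 -m inch 'ROWS' [FORCE]. ROWS is JSON, a list of rows, each an object of numbers: "claw": the closure, from 0 (fully open) to 1 (shut); "dx", "dy", "dz": the shift along the tool's x, y, z in cm; "yaw": the turn about the tool's z in rad. In form: [{"claw": .., "dx": .., "dy": .., "dz": .., "yaw": ..}, ...]. A call has 1 to 10 rows; each row shifts and turns the commanded pose from where the row before left it, along the tool's axes as they then stand; what a row does not reach is not made up. A row lasts 1/12 s, in which the tool goes at most 41.7 mm and 7.16 degrees, less where a joint would pass 70% of its speed; a pose out of reach is approached as far as the arm can. A call is refused whole if a number of a shift passes 4.17 or a number of a turn 0.125, either way. A call with a gripper value outside its range is refused whole. The fingers move at their own pace and stop on an object; FORCE is the grip in N (left out, the last holds). Time passes only in rows, so rows that do not move let the fingers close. It gives the time, the measured TCP pose, the force, the opening and the grip force at its end, in the units of the state.
- bot.get_state(): the state, without advancing time (a new reading comes with each control period).
- bot.camera(name): name is "side" or "top"; returns (picture, depth): 420x560x3 uint8, blue, green, red; 420x560 float32, m along the optical axis (not along the pixel's ray), 0 where there is no reading.
- bot.camera_info(name): a dict with "mtx" (3x3 intrinsics, pixels), "R" (3x3) and "t" (3): a world point X has camera coordinates R X + t. Camera axes: x right, y down, z forward; pixel columns grow to the right and rows downward; lengths in m; the calibration is good to about 2 mm. A picture is of the moment at which its call begins. camera_info takes no time and is no camera call.
- bot.job_done(): hands the job in; it is judged then, once.
The state is a dict: "time_s": time; "joints": joint angles; "qvel": joint speeds; "tau": joint torques, N m; "tcp_pos": TCP position; "ee_rot": TCP orientation; "ft_force": force on the tool from outside, world axes, zero at the start; "ft_torque": the same for the moment, N m; "finger_gap": opening from 0.0 (shut) to 1.0 (fully open); "grip_force": force on a finger pad.
Only numpy, scipy, OpenCV 4.12 (cv2) and the standard library are available. Lean on these libraries where they do the work, as an engineer would, in place of code of your own. Each camera call takes 0.05 s, during which the arm holds its last target. There are 200 camera calls.

## Task

Lift the knurled collar up off the post it hangs on and set it over the nose of the inspection lamp. Pressing only lightly, turn it until its hidden keyways drop over the two brass pins, then push it fully home against the sprung seat. Finish while still holding it there, fully home (the spring lifts it again if you let go), and leave the other things on the bench where they lie.

Things in the scene. Friction and masses are not known exactly. Their poses are not given: they have to be found in the camera images.
- collar_mid (a point): Centre of the loose knurled collar, half-way up, on its axis (z, up). Dark cap-like ring with black ribs and a thin brass band near its lower rim, 56 mm across (58 over the ribs), 44 mm high; 0.12 kg, up to a third more or less. Its top is an inner flange 6 mm thick with a 24 mm hole. Grasp it across its diameter from above, at any yaw.
- collar_rim (a point): Centre of the collar's lower rim, 22 mm below its middle. The collar is open below: bore 42 mm, with four equal keyways 90 degrees apart in it, each 12 mm wide, 4 mm deep and open at this rim. They cannot be seen from above, nothing outside shows them and their direction is not given; a turn of 1.5 rad either way always brings them over the lamp's pins.
- stand: Fixed post the collar hangs on. Origin at the centre of the underside, z up. Dark foot 76 mm across, 10 mm high; shoulder 34 mm across at 73 mm height that carries the collar's flange; white tip 16 mm across through the flange's hole, up to 95 mm. While it hangs the collar's lower rim is at 35 mm, its top at 79 mm. It comes off straight up: 60 mm of lift frees its rim from the tip.
- lamp: Fixed inspection lamp head. Origin at the centre of the underside, z up. Grey round housing, 90 mm across to 14 mm height, then 64 mm (69 over fins) up to a flat shoulder at 50 mm; cable stub at the foot. From the shoulder rises an aluminium nose 39 mm across. The collar is home with its lower rim on the shoulder, after pressing down the orange sprung seat ring that it meets at 56 mm.
- lamp_nose (a point): Centre of the top of the lamp's nose, 84 mm above the bench; the nose tapers over its last 4 mm. Two brass pins 6 mm thick stand out of it on opposite sides, to 23.5 mm from the axis, tops 64 mm above the bench; their direction changes and is not given (0.6 Nm slips them round). A collar whose keyways miss them rests on them, rim at 64 mm; within 0.12 rad it goes on down.
- seat (a joint): Travel of the orange sprung seat ring round the foot of the lamp's nose, m: 0 up (its top at 56 mm), 0.006 pressed flush with the shoulder (collar home). The spring pushes up with 3.2 N at 0 and 8 N at 0.006, enough to lift the released collar.
- spare_phone: Bystander, not to be disturbed: black phone lying screen up, 146 x 71 x 8 (mm). Origin at the centre of its underside.
- magnet_tray: Bystander, not to be disturbed: round steel dish with screws in it, 90 across, 18 high (mm). Origin at the centre of its underside.
- driver_0: Bystander, not to be disturbed: red precision screwdriver lying flat, 121 long, 13 thick (mm). Origin at the centre of its underside.
- driver_1: Bystander, not to be disturbed: blue precision screwdriver lying flat, 127 long, 14 thick (mm). Origin at the centre of its underside.
- tape_roll: Bystander, not to be disturbed: roll of amber tape lying flat, 98 across, 12 high (mm). Origin at the centre of its underside.
- flux_pot: Bystander, not to be disturbed: small pot with a green lid, 42 across, 27 high (mm). Origin at the centre of its underside.
There are look-alikes about, which are no part of the job. Leave any orange or white look-alike of the part that bears collar_mid alone.

How it is judged:
By the outcome, as a careful person would: the job done as asked, in the order asked, and still so for the second after the job is handed in, while the arm keeps its last pose, push and grip.
It also fails if it takes over 72 s, if anything falls off the work surface, if the arm or the gripper's body presses on something with over 40 N, if the wrist force passes 120 N, or if a joint passes its speed limit or range.

## Working session

There is one attempt and no reset: what is moved stays moved. The work goes in short steps, Python scripts to look and compute and a shell command to move; the robot and the scene stay as the last step left them, time stands still between calls to the robot, and variables do not carry over. Pictures are saved under pics/ and viewed, at most 10 in all, crops included, and the job is handed in when it is done.

```bash
mkdir -p pics; cat > h.py <<'E'
from cell import bot
import numpy as np, cv2
def snap(n,f):
    im,d=bot.camera(n); cv2.imwrite(f'pics/{f}.png',im); np.save(f'pics/{f}.npy',d); return im,d
def world(n,u,v,z=None,d=None):
    c=bot.camera_info(n); R=np.array(c['R']);t=np.array(c['t'])
    r=np.linalg.inv(np.array(c['mtx']))@[u,v,1]
    if d is not None: return R.T@(r*d-t)
    o=-R.T@t; w=R.T@r
    return o+w*(z-o[2])/w[2]
E
python3 - <<'E'
from h import *
for n in('top','side'): snap(n,n+'0'); c=bot.camera_info(n); R=np.array(c['R']); print(n,-R.T@c['t'],R.round(2).tolist())
s=bot.get_state(); print(s)
E
```

```text
top [ 0.34069758 -0.04140732  1.14047358] [[-0.01, -1.0, 0.01], [-0.99, 0.01, -0.17], [0.17, -0.01, -0.99]]
side [ 0.01543327 -0.85378442  0.84568949] [[0.85, -0.52, 0.0], [-0.32, -0.53, -0.79], [0.41, 0.67, -0.62]]
{'time_s': 0.1, 'joints': array([ 0.5944098 ,  0.43515856,  0.02500172,  1.57401392, -0.01163936,
        1.13399078, -0.07507273]), 'qvel': array([-0.00013835, -0.00267892,  0.00039634, -0.00387995,  0.00020397,
        0.00047036, -0.00022009]), 'tau': array([ 3.88958768e-03, -6.71753025e+01,  1.02864034e+00, -3.16901135e+01,
        1.57968019e-02,  7.27520513e-03, -7.97363583e-06]), 'tcp_pos': array([ 0.47884332, -0.4009558 ,  0.23059847]), 'ee_rot': array([ 9.06088205e-01,  4.23088239e-01, -3.48716343e-04, -6.21396352e-04]), 'ft_force': array([ 0.10892517, -0.4306781 ,  0.10747513]), 'ft_torque': array([-0.02424751,  0.02106399, -0.05072761]), 'grip_force': 0.0, 'finger_gap': 0.9956817615416476}
```

View pics/top0.png

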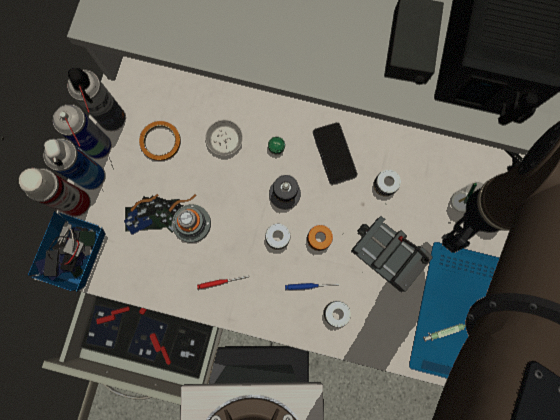

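View pics/side0.png

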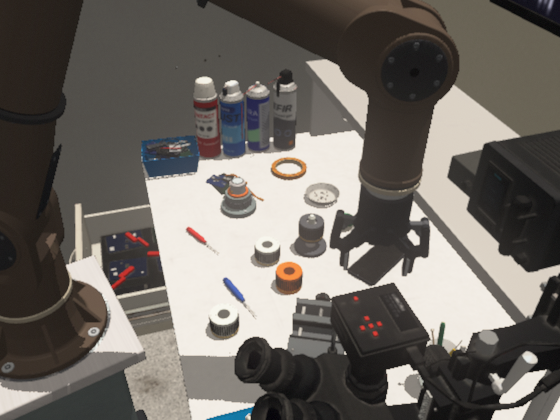

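The top view shows the dark collar on its post at about (285,190) and the lamp at about (190,222), with white and orange look-alikes nearby. I'll enlarge both.

```bash
python3 - <<'E'
from h import *
im=cv2.imread('pics/top0.png'); d=np.load('pics/top0.npy')
a=cv2.resize(im[165:220,255:315],None,fx=6.5,fy=6.5,interpolation=2)
b=cv2.resize(im[195:250,160:220],None,fx=6.5,fy=6.5,interpolation=2)
cv2.imwrite('pics/crop0.png',np.hstack([a,b]))
def P(cx,cy,r):
    return np.array([world('top',u,v,d=d[v,u]) for v in range(cy-r,cy+r) for u in range(cx-r,cx+r) if d[v,u]>0])
for n,cx,cy,bands in(('stand',285,192,[(.07,.083),(.09,.1),(.003,.014)]),('lamp',190,222,[(.078,.09),(.045,.054),(.009,.016)])):
    p=P(cx,cy,24)
    for lo,hi in bands:
        q=p[(p[:,2]>lo)&(p[:,2]<hi)]
        if len(q): 
            (c,r)=cv2.minEnclosingCircle(q[:,:2].astype(np.float32)); print(n,lo,len(q),q.mean(0).round(4),np.round(c,4),round(r,4))
s=bot.get_state()
from scipy.spatial.transform import Rotation as Ro
print(Ro.from_quat(s['ee_rot']).as_matrix().round(3))
E
```

```text
stand 0.07 449 [ 0.5865 -0.0791  0.0775] [ 0.5875 -0.0794] 0.0288
stand 0.09 24 [ 0.5869 -0.0791  0.0939] [ 0.5867 -0.079 ] 0.0068
stand 0.003 361 [ 0.576  -0.0782  0.0079] [ 0.5943 -0.0824] 0.0766Traceback (most recent call last):
  File "<stdin>", line 9, in <module>
  File "<stdin>", line 7, in P
  File "h.py", line 6, in world
    c=bot.camera_info(n); R=np.array(c['R']);t=np.array(c['t'])
ValueError: time passes only in moves, steps and waits
```

View pics/crop0.png

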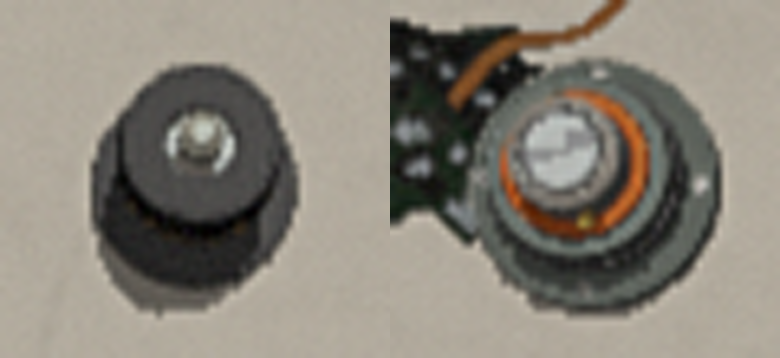

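The crop shows the collar top centred near (286,187). The lamp nose top is near (186,219), with a brass pin visible at about (190,229).

```bash
sed -i 's/^def world/import functools\n@functools.lru_cache\ndef info(n): return bot.camera_info(n)\ndef world/; s/c=bot.camera_info(n); R=/c=info(n); R=/' h.py; python3 - <<'E'
from h import *
d=np.load('pics/top0.npy')
def P(cx,cy,r):
    return np.array([world('top',u,v,d=d[v,u]) for v in range(cy-r,cy+r) for u in range(cx-r,cx+r) if d[v,u]>0])
p=P(190,222,24)
for lo,hi in [(.080,.09),(.045,.058),(.009,.016)]:
    q=p[(p[:,2]>lo)&(p[:,2]<hi)]
    (c,r)=cv2.minEnclosingCircle(q[:,:2].astype(np.float32)); print(lo,len(q),q.mean(0).round(4),np.round(c,4),round(r,4))
print('pin',world('top',190,229,.062),'nose',world('top',186.3,219,.084))
s=bot.get_state()
from scipy.spatial.transform import Rotation as Ro
print(Ro.from_quat(s['ee_rot']).as_matrix().round(3))
def loc(g): return Ro.from_quat(s['ee_rot']).as_matrix().T@(np.array(g)-s['tcp_pos'])*100
print(loc([.587,-.079,.18]),loc([.587,-.079,.231]))
E
```

```text
0.08 216 [0.5172 0.1408 0.0839] [0.5174 0.1407] 0.0189
0.045 322 [0.5144 0.1373 0.0515] [0.5177 0.1406] 0.0323
0.009 418 [0.5224 0.1554 0.0129] [0.5245 0.1505] 0.0565
pin [0.49603166 0.13494793 0.062     ] nose [0.51512561 0.1398551  0.084     ]
[[ 0.642  0.767 -0.001]
 [ 0.767 -0.642  0.001]
 [-0.    -0.001 -1.   ]]
[ 31.6288182  -12.36962927   5.07407455] [ 3.16282770e+01 -1.23768772e+01 -2.59202711e-02]
```

```bash
python3 -m inch '[{"claw":0,"dx":3.5,"dy":-1.37},{"dx":3.5,"dy":-1.37,"claw":0},{"dx":3.5,"dy":-1.37,"claw":0},{"dx":3.5,"dy":-1.37,"claw":0},{"dx":3.5,"dy":-1.37,"claw":0},{"dx":3.5,"dy":-1.37,"claw":0},{"dx":3.5,"dy":-1.37,"claw":0},{"dx":3.5,"dy":-1.37,"claw":0},{"dx":3.5,"dy":-1.37,"claw":0},{"claw":0}]' 40
cat >> h.py <<'E'
from scipy.spatial.transform import Rotation as Ro
def rel(*g):
    s=bot.get_state(); R=Ro.from_quat(s['ee_rot']).as_matrix()
    for x in g: print('rel cm',(R.T@(np.array(x)-s['tcp_pos'])*100).round(2))
    print('t',s['time_s'],'tcp',s['tcp_pos'].round(4),'j',s['joints'].round(2),'F',s['ft_force'].round(2),'T',s['ft_torque'].round(2),'gap',round(s['finger_gap'],3),'tool y',R[:,1].round(3))
E
python3 -c "
from h import *
rel([.587,-.079,.12])
snap('side','side1')"
```

```text
rel cm [ 31.63 -12.36  11.07]
t 0.1 tcp [ 0.4788 -0.401   0.2306] j [ 0.59  0.44  0.03  1.57 -0.01  1.13 -0.08] F [ 0.11 -0.43  0.11] T [-0.02  0.02 -0.05] gap 0.996 tool y [ 0.767 -0.642 -0.001]$[0]: bad value
```

```bash
python3 -m inch '[{"claw":0,"dx":3.5,"dy":-1.37,"dz":0,"yaw":0},{"claw":0,"dx":3.5,"dy":-1.37,"dz":0,"yaw":0},{"claw":0,"dx":3.5,"dy":-1.37,"dz":0,"yaw":0},{"claw":0,"dx":3.5,"dy":-1.37,"dz":0,"yaw":0},{"claw":0,"dx":3.5,"dy":-1.37,"dz":0,"yaw":0},{"claw":0,"dx":3.5,"dy":-1.37,"dz":0,"yaw":0},{"claw":0,"dx":3.5,"dy":-1.37,"dz":0,"yaw":0},{"claw":0,"dx":3.5,"dy":-1.37,"dz":0,"yaw":0},{"claw":0,"dx":3.5,"dy":-1.37,"dz":0,"yaw":0},{"claw":0,"dx":0,"dy":0,"dz":0,"yaw":0}]' 40
python3 -c "
from h import *
rel([.587,-.079,.12])
snap('side','side1b')"
```

```text
time_s: 0.98
tcp_pos: [0.5888, -0.0703, 0.2311]
ee_rot: [0.904, 0.428, 0.001, -0.002]
ft_force: [-0.1, 1.6, -0.2]
finger_gap: 0.996
grip_force: 0.0
rel cm [-0.83  0.44 11.1 ]
t 0.9833 tcp [ 0.5888 -0.0703  0.2311] j [ 0.09  0.39 -0.09  1.65  0.03  1.11 -0.69] F [-0.07  1.56 -0.24] T [ 0.1  -0.01 -0.  ] gap 0.996 tool y [ 0.774 -0.634 -0.003]
```

```bash
python3 -m inch '[{"claw":0,"dx":0,"dy":0,"dz":3,"yaw":0},{"claw":0,"dx":0,"dy":0,"dz":3,"yaw":0},{"claw":0,"dx":0,"dy":0,"dz":3,"yaw":0},{"claw":0,"dx":0,"dy":0,"dz":0,"yaw":0},{"claw":0,"dx":0,"dy":0,"dz":0,"yaw":0},{"claw":0,"dx":0,"dy":0,"dz":0,"yaw":0}]'
python3 -c "
from h import *
rel([.587,-.079,.12])
im,d=snap('side','side2')
p=np.array([world('side',u,v,d=d[v,u]) for v in range(195,260) for u in range(285,340) if d[v,u]>0])
q=p[(p[:,2]>.088)&(p[:,2]<.097)&(abs(p[:,0]-.587)<.015)&(abs(p[:,1]+.079)<.015)]; print(len(q), q.mean(0) if len(q) else 0)
q=p[(p[:,2]>.0775)&(p[:,2]<.082)&(abs(p[:,0]-.587)<.04)&(abs(p[:,1]+.079)<.04)]; print(len(q), q.mean(0) if len(q) else 0)
cv2.imwrite('pics/side2c.png',cv2.resize(im[130:270,240:400],None,fx=4,fy=4,interpolation=2))"
```

```text
time_s: 1.53
tcp_pos: [0.5876, -0.0812, 0.1427]
ee_rot: [0.906, 0.423, 0.001, 0.0]
ft_force: [1.1, -0.1, 0.2]
finger_gap: 0.995
grip_force: 0.0
rel cm [ 0.13 -0.19  2.27]
t 1.5333 tcp [ 0.5876 -0.0812  0.1427] j [ 0.1   0.47 -0.08  1.75  0.05  0.92 -0.69] F [ 1.11 -0.06  0.19] T [-0.01  0.04 -0.  ] gap 0.995 tool y [ 0.766 -0.643  0.001]
23 [ 0.58288105 -0.08430116  0.09196496]
157 [ 0.58370232 -0.08345669  0.07881044]
```

View pics/side2c.png

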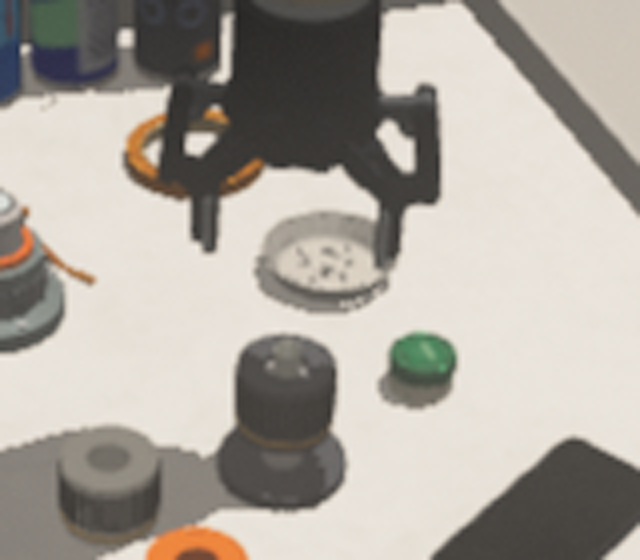

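The gripper stands above the collar and the space around it is clear for the fingers. I'll descend to it.

```bash
python3 -m inch '[{"claw":0,"dx":0,"dy":-0.2,"dz":2,"yaw":0},{"claw":0,"dx":0,"dy":0,"dz":2,"yaw":0},{"claw":0,"dx":0,"dy":0,"dz":2,"yaw":0},{"claw":0,"dx":0,"dy":0,"dz":2,"yaw":0},{"claw":0,"dx":0,"dy":0,"dz":1.5,"yaw":0},{"claw":0,"dx":0,"dy":0,"dz":1,"yaw":0},{"claw":0,"dx":0,"dy":0,"dz":0,"yaw":0},{"claw":0,"dx":0,"dy":0,"dz":0,"yaw":0},{"claw":0,"dx":0,"dy":0,"dz":0,"yaw":0}]'
python3 -c "
from h import *
rel([.586,-.0795,.038])"
```

```text
time_s: 2.33
tcp_pos: [0.5865, -0.0794, 0.0378]
ee_rot: [0.906, 0.423, 0.001, 0.001]
ft_force: [0.5, -0.2, -0.2]
finger_gap: 1.003
grip_force: 0.0
rel cm [-0.04 -0.04 -0.02]
t 2.3333 tcp [ 0.5865 -0.0794  0.0378] j [ 0.1   0.6  -0.07  1.84  0.06  0.7  -0.71] F [ 0.47 -0.2  -0.19] T [-0.01  0.01  0.  ] gap 1.003 tool y [ 0.767 -0.642  0.002]
```

```bash
python3 -m inch '[{"claw":1,"dx":0,"dy":0,"dz":0,"yaw":0},{"claw":1,"dx":0,"dy":0,"dz":0,"yaw":0},{"claw":1,"dx":0,"dy":0,"dz":0,"yaw":0},{"claw":1,"dx":0,"dy":0,"dz":0,"yaw":0},{"claw":1,"dx":0,"dy":0,"dz":0,"yaw":0},{"claw":1,"dx":0,"dy":0,"dz":0,"yaw":0},{"claw":1,"dx":0,"dy":0,"dz":0,"yaw":0},{"claw":1,"dx":0,"dy":0,"dz":0,"yaw":0},{"claw":1,"dx":0,"dy":0,"dz":0,"yaw":0},{"claw":1,"dx":0,"dy":0,"dz":0,"yaw":0}]' 60
python3 -c "
from h import *
rel([.586,-.0795,.038])"
```

```text
time_s: 3.17
tcp_pos: [0.5861, -0.0794, 0.0374]
ee_rot: [0.906, 0.423, 0.001, 0.0]
ft_force: [-1.2, 0.0, 5.6]
finger_gap: 0.648
grip_force: 61.9
rel cm [-0.01 -0.   -0.06]
t 3.1667 tcp [ 0.5861 -0.0794  0.0374] j [ 0.1   0.6  -0.07  1.84  0.06  0.7  -0.71] F [-1.17  0.01  5.56] T [-0.16  0.14 -0.  ] gap 0.648 tool y [ 0.767 -0.642  0.001]
```

```bash
python3 -m inch '[{"claw":1,"dx":0,"dy":0,"dz":-0.5,"yaw":0},{"claw":1,"dx":0,"dy":0,"dz":-1,"yaw":0},{"claw":1,"dx":0,"dy":0,"dz":-1.5,"yaw":0},{"claw":1,"dx":0,"dy":0,"dz":-1.5,"yaw":0},{"claw":1,"dx":0,"dy":0,"dz":-1.5,"yaw":0},{"claw":1,"dx":0,"dy":0,"dz":-1.5,"yaw":0},{"claw":1,"dx":0,"dy":0,"dz":-1.5,"yaw":0},{"claw":1,"dx":0,"dy":0,"dz":-1,"yaw":0},{"claw":1,"dx":0,"dy":0,"dz":0,"yaw":0},{"claw":1,"dx":0,"dy":0,"dz":0,"yaw":0}]'
python3 -c "
from h import *
rel([.5174,.1407,.13])
im,d=snap('side','side3')
cv2.imwrite('pics/side3c.png',cv2.resize(im[110:270,210:370],None,fx=3.5,fy=3.5,interpolation=2))"
```

```text
time_s: 4.0
tcp_pos: [0.5856, -0.0793, 0.1368]
ee_rot: [0.906, 0.423, 0.0, 0.0]
ft_force: [-0.3, 0.3, -1.8]
finger_gap: 0.646
grip_force: 63.4
rel cm [ 12.49 -19.35   0.67]
t 4.0 tcp [ 0.5856 -0.0793  0.1368] j [ 0.1   0.47 -0.08  1.77  0.05  0.9  -0.7 ] F [-0.28  0.27 -1.76] T [ 0.05  0.03 -0.04] gap 0.646 tool y [ 0.767 -0.642  0.001]
```

View pics/side3c.png

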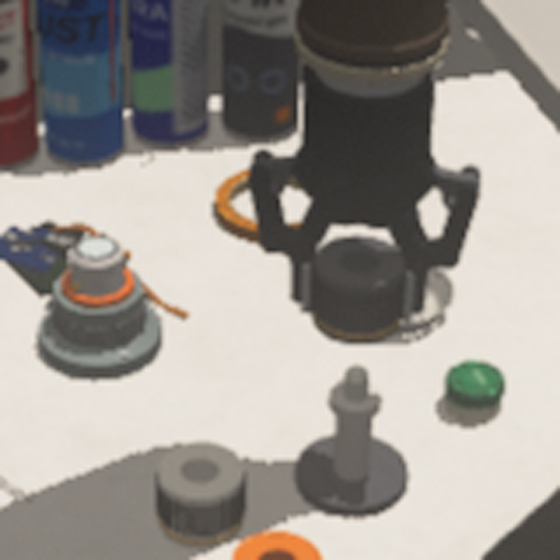

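The collar is held squarely and is clear of the post. The lamp path is clear too, so I'll move over the nose.

```bash
python3 -m inch '[{"claw":1,"dx":1.55,"dy":-2.42,"dz":0,"yaw":0},{"claw":1,"dx":1.55,"dy":-2.42,"dz":0,"yaw":0},{"claw":1,"dx":1.55,"dy":-2.42,"dz":0,"yaw":0},{"claw":1,"dx":1.55,"dy":-2.42,"dz":0,"yaw":0},{"claw":1,"dx":1.55,"dy":-2.42,"dz":0,"yaw":0},{"claw":1,"dx":1.55,"dy":-2.42,"dz":0,"yaw":0},{"claw":1,"dx":1.55,"dy":-2.42,"dz":0,"yaw":0},{"claw":1,"dx":1.55,"dy":-2.42,"dz":0,"yaw":0},{"claw":1,"dx":0,"dy":0,"dz":0,"yaw":0},{"claw":1,"dx":0,"dy":0,"dz":0,"yaw":0}]'
python3 -m inch '[{"claw":1,"dx":0,"dy":0,"dz":1,"yaw":0},{"claw":1,"dx":0,"dy":0,"dz":1,"yaw":0},{"claw":1,"dx":0,"dy":0,"dz":1,"yaw":0},{"claw":1,"dx":0,"dy":0,"dz":0,"yaw":0},{"claw":1,"dx":0,"dy":0,"dz":0,"yaw":0},{"claw":1,"dx":0,"dy":0,"dz":0,"yaw":0}]'
python3 -c "
from h import *
rel([.5167,.1404,.10])
im,d=snap('side','side4')
cv2.imwrite('pics/side4c.png',cv2.resize(im[110:230,170:310],None,fx=5,fy=5,interpolation=2))"
```

```text
time_s: 4.88
tcp_pos: [0.5152, 0.142, 0.1354]
ee_rot: [0.905, 0.425, -0.001, -0.0]
ft_force: [-0.7, -0.6, -1.2]
finger_gap: 0.651
grip_force: 63.6
time_s: 5.38
tcp_pos: [0.5166, 0.1396, 0.1061]
ee_rot: [0.906, 0.423, -0.0, 0.0]
ft_force: [-0.1, 0.2, -1.4]
finger_gap: 0.648
grip_force: 63.7
rel cm [ 0.06 -0.04  0.61]
t 5.3833 tcp [0.5166 0.1396 0.1061] j [-0.27  0.44 -0.13  1.93  0.08  0.78 -1.14] F [-0.09  0.23 -1.35] T [0.03 0.05 0.  ] gap 0.648 tool y [ 0.766 -0.643 -0.   ]
```

View pics/side4c.png

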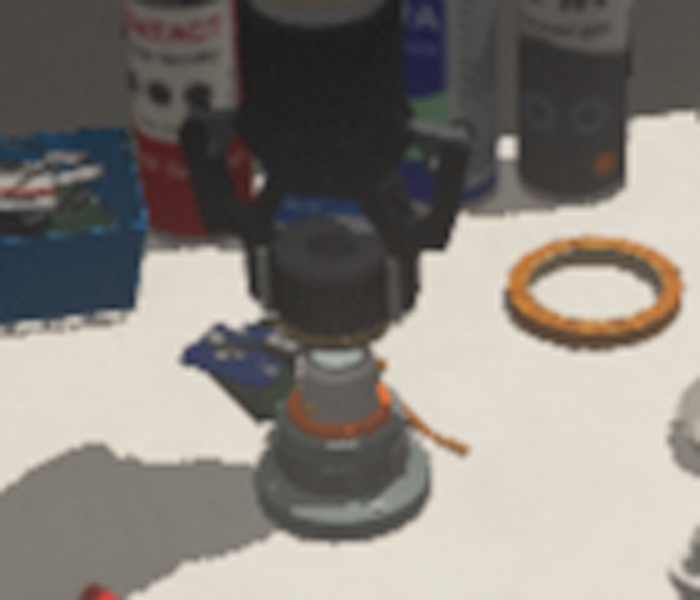

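The collar is above the nose but looks slightly left of it: rim centre at about column 332, nose at about 341 in the crop. I'll check this by projection.

```bash
python3 - <<'E'
from h import *
c=info('side');c2=info('top')
def pr(c,X): x=np.array(c['mtx'])@(np.array(c['R'])@X+c['t']); return x[:2]/x[2]
K=lambda p:((p-[170,110])*5).round(1)
for X in ([.5174,.1407,.084],[.5174,.1407,.052],[.5174,.1407,.012],[.5166,.1396,.104],[.5166,.1396,.1475]): print(X,K(pr(c,X)))
im=cv2.imread('pics/side4.png'); d=np.load('pics/side4.npy')
def pts(m): return np.array([world('side',u,v,d=d[v,u]) for v in range(140,220) for u in range(215,262) if d[v,u]>0])
p=pts(0)
from scipy.optimize import least_squares
for lo,hi,r in((.115,.140,.0287),(.068,.079,.0195),(.03,.045,.0335),(.003,.012,.045)):
    q=p[(p[:,2]>lo)&(p[:,2]<hi)&(np.hypot(p[:,0]-.517,p[:,1]-.14)<r+.006)]
    s=least_squares(lambda x:np.hypot(q[:,0]-x[0],q[:,1]-x[1])-r,[.517,.14],loss='soft_l1',f_scale=.001)
    print(lo,len(q),s.x.round(4),np.abs(s.fun).mean().round(4))
dt=np.load('pics/top0.npy')
p=np.array([world('side',u,v,d=d[v,u]) for v in range(168,178) for u in range(228,252) if d[v,u]>0]); 
E
```

```text
[0.5174, 0.1407, 0.084] [334.5 350.5]
[0.5174, 0.1407, 0.052] [337.2 403.4]
[0.5174, 0.1407, 0.012] [340.4 467.5]
[0.5166, 0.1396, 0.104] [332.4 318.1]
[0.5166, 0.1396, 0.1475] [328.5 242.1]
0.115 261 [0.5155 0.1391] 0.0024
0.068 54 [0.5162 0.1403] 0.0016
0.03 137 [0.5165 0.1409] 0.0016
0.003 115 [0.5165 0.1403] 0.002
```

```bash
python3 - <<'E'
from h import *
im=cv2.imread('pics/side4.png')
a=[cv2.resize(im[r0:r1,215:265],None,fx=12,fy=12,interpolation=cv2.INTER_CUBIC) for r0,r1 in((160,210),)][0]
for x in range(0,600,60): cv2.line(a,(x,0),(x,8),(0,0,255),1)
cv2.imwrite('pics/z4.png',cv2.convertScaleAbs(a,alpha=1.5))
E
```

```text
(no output)
```

View pics/z4.png

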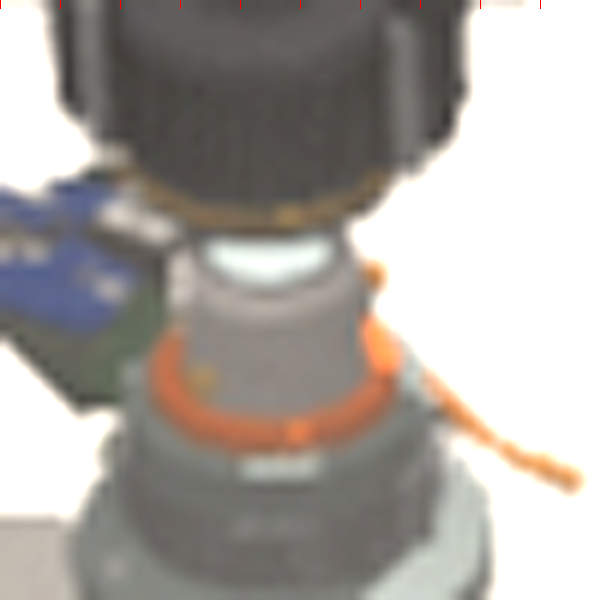

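The nose sits about 1 mm further along +tool y, and the depth fit suggests about 1 mm along +tool x. I'll shift by that and start over the nose, watching the forces.

```bash
python3 -m inch '[{"claw":1,"dx":0.1,"dy":0.1,"dz":0.5,"yaw":0},{"claw":1,"dx":0,"dy":0,"dz":0.6,"yaw":0},{"claw":1,"dx":0,"dy":0,"dz":0.4,"yaw":0},{"claw":1,"dx":0,"dy":0,"dz":0.4,"yaw":0},{"claw":1,"dx":0,"dy":0,"dz":0.3,"yaw":0},{"claw":1,"dx":0,"dy":0,"dz":0,"yaw":0},{"claw":1,"dx":0,"dy":0,"dz":0,"yaw":0}]'
python3 -c "
from h import *
rel([.5174,.1407,.0664])"
```

```text
time_s: 6.02
tcp_pos: [0.5178, 0.1402, 0.0841]
ee_rot: [0.906, 0.423, -0.0, -0.0]
ft_force: [-0.0, 0.7, -0.7]
finger_gap: 0.644
grip_force: 63.7
rel cm [ 0.01 -0.07  1.77]
t 6.0167 tcp [0.5178 0.1402 0.0841] j [-0.27  0.47 -0.12  1.94  0.08  0.73 -1.14] F [-0.03  0.67 -0.73] T [-0.01 -0.01  0.03] gap 0.644 tool y [ 0.767 -0.642 -0.   ]
```

Nothing is jamming yet, with the rim about 2 mm below the nose top. I'll continue to just above the pins.

```bash
python3 -m inch '[{"claw":1,"dx":0,"dy":0,"dz":0.3,"yaw":0},{"claw":1,"dx":0,"dy":0,"dz":0.3,"yaw":0},{"claw":1,"dx":0,"dy":0,"dz":0.3,"yaw":0},{"claw":1,"dx":0,"dy":0,"dz":0,"yaw":0},{"claw":1,"dx":0,"dy":0,"dz":0,"yaw":0}]'
python3 -c "
from h import *
rel([.5174,.1407,.0664])"
python3 -m inch '[{"claw":1,"dx":0,"dy":0,"dz":0.3,"yaw":0},{"claw":1,"dx":0,"dy":0,"dz":0.2,"yaw":0},{"claw":1,"dx":0,"dy":0,"dz":0.15,"yaw":0},{"claw":1,"dx":0,"dy":0,"dz":0,"yaw":0},{"claw":1,"dx":0,"dy":0,"dz":0,"yaw":0}]'
python3 -c "
from h import *
rel([.5174,.1407,.0664])"
```

```text
time_s: 6.43
tcp_pos: [0.5178, 0.1401, 0.0751]
ee_rot: [0.906, 0.423, -0.0, -0.0]
ft_force: [-0.7, 0.2, -0.1]
finger_gap: 0.645
grip_force: 63.7
rel cm [ 0.02 -0.06  0.87]
t 6.4333 tcp [0.5178 0.1401 0.0751] j [-0.27  0.48 -0.12  1.95  0.09  0.71 -1.14] F [-0.74  0.19 -0.06] T [-0.   -0.02  0.02] gap 0.645 tool y [ 0.767 -0.642 -0.   ]
time_s: 6.85
tcp_pos: [0.5179, 0.1402, 0.0687]
ee_rot: [0.906, 0.423, -0.0, 0.0]
ft_force: [0.6, -0.8, -1.1]
finger_gap: 0.648
grip_force: 63.7
rel cm [ 0.01 -0.07  0.23]
t 6.85 tcp [0.5179 0.1402 0.0687] j [-0.27  0.49 -0.12  1.96  0.09  0.7  -1.15] F [ 0.59 -0.77 -1.12] T [0.01 0.   0.04] gap 0.648 tool y [ 0.767 -0.642 -0.   ]
```

The collar is on freely. Now a light approach to the pins in 1 mm steps.

```bash
for i in 1 2 3; do python3 -m inch '[{"claw":1,"dx":0,"dy":0,"dz":0.1,"yaw":0},{"claw":1,"dx":0,"dy":0,"dz":0,"yaw":0},{"claw":1,"dx":0,"dy":0,"dz":0,"yaw":0}]' | grep -E 'tcp|force'; done
```

```text
tcp_pos: [0.518, 0.1402, 0.0678]
ft_force: [0.0, -1.0, -0.8]
grip_force: 63.7
tcp_pos: [0.5179, 0.1402, 0.0668]
ft_force: [-0.4, -0.2, -2.0]
grip_force: 63.7
tcp_pos: [0.5179, 0.1402, 0.0657]
ft_force: [0.8, 0.8, -1.0]
grip_force: 63.7
```

```bash
for i in 1 2; do python3 -m inch '[{"claw":1,"dx":0,"dy":0,"dz":0.1,"yaw":0},{"claw":1,"dx":0,"dy":0,"dz":0,"yaw":0},{"claw":1,"dx":0,"dy":0,"dz":0,"yaw":0}]' | grep -E 'tcp|force'; done
```

```text
tcp_pos: [0.518, 0.1403, 0.0648]
ft_force: [0.0, 0.7, -0.7]
grip_force: 63.7
tcp_pos: [0.5181, 0.1403, 0.0639]
ft_force: [0.6, 0.1, 1.2]
grip_force: 64.0
```

```bash
for i in 1 ; do python3 -m inch '[{"claw":1,"dx":0,"dy":0,"dz":0.05,"yaw":0},{"claw":1,"dx":0,"dy":0,"dz":0,"yaw":0},{"claw":1,"dx":0,"dy":0,"dz":0,"yaw":0}]' | grep -E 'tcp|force'; done
python3 -c "
from h import *
rel()"
```

```text
tcp_pos: [0.5182, 0.1403, 0.0635]
ft_force: [-1.1, 0.7, 3.2]
grip_force: 64.1
t 8.35 tcp [0.5182 0.1403 0.0635] j [-0.28  0.5  -0.12  1.96  0.09  0.69 -1.15] F [-1.1   0.74  3.18] T [0.02 0.   0.12] gap 0.649 tool y [ 0.767 -0.642  0.   ]
```

The collar rests on the pins with about 4 N. I'll turn it in 0.1 rad steps and look for the force to drop.

```bash
for i in 1 2 3 4; do python3 -m inch '[{"claw":1,"dx":0,"dy":0,"dz":0,"yaw":0.1},{"claw":1,"dx":0,"dy":0,"dz":0,"yaw":0},{"claw":1,"dx":0,"dy":0,"dz":0,"yaw":0}]' | grep -E 'tcp|ft_force'; done
python3 -c "
from h import *
rel()"
```

```text
tcp_pos: [0.519, 0.1397, 0.0636]
ft_force: [3.6, -2.6, 2.3]
tcp_pos: [0.5191, 0.1397, 0.0637]
ft_force: [4.3, -2.8, 2.5]
tcp_pos: [0.519, 0.1395, 0.0637]
ft_force: [3.6, -3.3, 4.1]
tcp_pos: [0.5189, 0.1393, 0.0638]
ft_force: [2.6, -4.8, 7.0]
t 9.35 tcp [0.5189 0.1393 0.0638] j [-0.36  0.5  -0.01  1.97  0.01  0.68 -1.47] F [ 2.64 -4.76  7.02] T [-1.18 -0.5   0.24] gap 0.648 tool y [ 0.458 -0.889  0.002]
```

The lateral force shows the axis is off by about 1 mm towards (+x,−y), which agrees with the picture. Joint 7 also has more room in −yaw. I'll correct, ease the press and turn the other way.

```bash
python3 -m inch '[{"claw":1,"dx":0.04,"dy":0.13,"dz":-0.05,"yaw":0},{"claw":1,"dx":0,"dy":0,"dz":0,"yaw":0},{"claw":1,"dx":0,"dy":0,"dz":0,"yaw":0}]' | grep -E 'tcp|ft_force'; for i in 1 2 3 4 ; do python3 -m inch '[{"claw":1,"dx":0,"dy":0,"dz":0,"yaw":-0.1},{"claw":1,"dx":0,"dy":0,"dz":0,"yaw":0},{"claw":1,"dx":0,"dy":0,"dz":0,"yaw":0}]' | grep -E 'tcp|ft_force'; done
python3 -c "
from h import *
rel()"
```

```text
tcp_pos: [0.5189, 0.1393, 0.0638]
ft_force: [1.2, -1.1, 3.6]
tcp_pos: [0.519, 0.1395, 0.0637]
ft_force: [2.5, 2.1, 0.8]
tcp_pos: [0.5181, 0.1392, 0.0634]
ft_force: [0.0, -0.1, -1.7]
tcp_pos: [0.5183, 0.1392, 0.0635]
ft_force: [0.9, 0.7, -0.8]
tcp_pos: [0.5185, 0.1392, 0.0636]
ft_force: [-0.9, 0.4, -1.4]
t 10.6 tcp [0.5185 0.1392 0.0636] j [-0.27  0.5  -0.12  1.96  0.09  0.69 -1.15] F [-0.93  0.41 -1.35] T [ 0.04  0.14 -0.  ] gap 0.647 tool y [ 0.763 -0.646 -0.001]
```

```bash
for i in 1 2 3; do python3 -m inch '[{"claw":1,"dx":0,"dy":0,"dz":0.04,"yaw":0},{"claw":1,"dx":0,"dy":0,"dz":0,"yaw":0},{"claw":1,"dx":0,"dy":0,"dz":0,"yaw":0}]' | grep -E 'tcp|ft_force'; done
```

```text
tcp_pos: [0.5187, 0.1393, 0.0633]
ft_force: [-1.0, 0.9, -1.2]
tcp_pos: [0.5188, 0.1394, 0.063]
ft_force: [-1.5, 1.1, -1.7]
tcp_pos: [0.5187, 0.1394, 0.0626]
ft_force: [-2.8, 0.5, -0.3]
```

```bash
for i in 1 2 3; do python3 -m inch '[{"claw":1,"dx":-0.02,"dy":-0.02,"dz":0.05,"yaw":0},{"claw":1,"dx":0,"dy":0,"dz":0,"yaw":0},{"claw":1,"dx":0,"dy":0,"dz":0,"yaw":0}]' | grep -E 'tcp|ft_force'; done
python3 -c "
from h import *
rel()"
```

```text
tcp_pos: [0.5187, 0.1393, 0.0621]
ft_force: [-1.4, 0.6, -0.7]
tcp_pos: [0.5186, 0.1392, 0.0616]
ft_force: [0.1, 1.1, -1.0]
tcp_pos: [0.5182, 0.1389, 0.0611]
ft_force: [-0.7, -0.3, -1.4]
t 12.1 tcp [0.5182 0.1389 0.0611] j [-0.27  0.5  -0.12  1.96  0.09  0.68 -1.15] F [-0.75 -0.3  -1.35] T [-0.05 -0.03  0.01] gap 0.648 tool y [ 0.767 -0.642  0.   ]
```

```bash
for i in 1 2 3 4; do python3 -m inch '[{"claw":1,"dx":0,"dy":0,"dz":0.05,"yaw":0},{"claw":1,"dx":0,"dy":0,"dz":0,"yaw":0},{"claw":1,"dx":0,"dy":0,"dz":0,"yaw":0}]' | grep -E 'tcp|ft_force'; done
python3 -c "
from h import *
rel()
im,d=snap('side','side5')
cv2.imwrite('pics/side5c.png',cv2.convertScaleAbs(cv2.resize(im[140:215,195:275],None,fx=8,fy=8,interpolation=2),alpha=1.6))"
```

```text
tcp_pos: [0.5181, 0.139, 0.0606]
ft_force: [-0.4, -0.4, -1.2]
tcp_pos: [0.5181, 0.1391, 0.0601]
ft_force: [-0.0, 0.3, -1.8]
tcp_pos: [0.5181, 0.1392, 0.0596]
ft_force: [0.3, 0.1, -1.3]
tcp_pos: [0.518, 0.1392, 0.0591]
ft_force: [-0.5, -0.4, -0.1]
t 13.1 tcp [0.518  0.1392 0.0591] j [-0.27  0.51 -0.12  1.96  0.09  0.68 -1.15] F [-0.54 -0.4  -0.12] T [-0.05  0.01  0.03] gap 0.651 tool y [ 0.767 -0.642 -0.   ]
```

View pics/side5c.png

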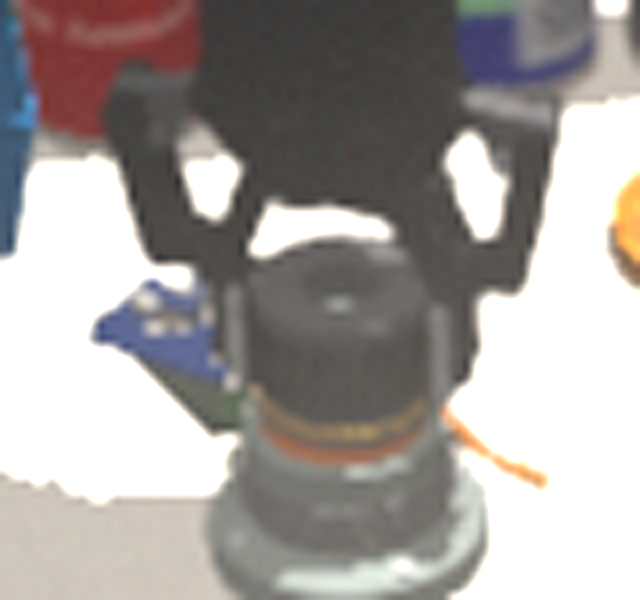

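The rim (band at about (345,430)) is nearly on the orange ring at about (340,455), so the keyways have already passed the pins. I'll press down against the spring.

```bash
for i in 1 2 3 4 5 6; do python3 -m inch '[{"claw":1,"dx":0,"dy":0,"dz":0.1,"yaw":0},{"claw":1,"dx":0,"dy":0,"dz":0,"yaw":0},{"claw":1,"dx":0,"dy":0,"dz":0,"yaw":0}]' 80| grep -E 'tcp|ft_force'; done
python3 -c "
from h import *
rel()"
```

```text
tcp_pos: [0.5182, 0.1392, 0.0583]
ft_force: [-0.0, -0.0, 1.8]
tcp_pos: [0.5182, 0.1392, 0.0572]
ft_force: [-0.8, -0.7, 2.7]
tcp_pos: [0.5182, 0.1392, 0.0562]
ft_force: [-0.3, -0.2, 3.8]
tcp_pos: [0.5182, 0.1392, 0.0552]
ft_force: [-0.8, -0.1, 4.6]
tcp_pos: [0.5182, 0.1392, 0.0542]
ft_force: [-1.2, 0.0, 4.4]
tcp_pos: [0.5182, 0.1392, 0.0532]
ft_force: [0.8, 0.0, 4.5]
t 14.65 tcp [0.5182 0.1392 0.0532] j [-0.28  0.52 -0.12  1.97  0.09  0.66 -1.15] F [0.82 0.03 4.54] T [-0.2  -0.07 -0.04] gap 0.643 tool y [ 0.767 -0.642  0.   ]
```

Spring contact began at about 0.0587, so the hard stop should be near 0.0525. I'll carry on until it is firm.

```bash
for i in 1 2 3 4; do python3 -m inch '[{"claw":1,"dx":0,"dy":0,"dz":0.08,"yaw":0},{"claw":1,"dx":0,"dy":0,"dz":0,"yaw":0},{"claw":1,"dx":0,"dy":0,"dz":0,"yaw":0}]' | grep -E 'tcp|ft_force'; done
python3 -c "
from h import *
rel()"
```

```text
tcp_pos: [0.5182, 0.1392, 0.0526]
ft_force: [-0.8, -0.4, 8.0]
tcp_pos: [0.5182, 0.1392, 0.0525]
ft_force: [-3.6, -1.2, 17.1]
tcp_pos: [0.5183, 0.1392, 0.0524]
ft_force: [-7.1, -1.7, 26.6]
tcp_pos: [0.5183, 0.1392, 0.0523]
ft_force: [-11.0, -3.5, 36.5]
t 15.65 tcp [0.5183 0.1392 0.0523] j [-0.28  0.52 -0.12  1.97  0.1   0.66 -1.15] F [-10.99  -3.5   36.49] T [-1.13  1.67 -0.13] gap 0.646 tool y [ 0.767 -0.642  0.001]
```

It is fully home: a hard stop after exactly 6 mm of spring travel. I'll ease the push to about 20 N and verify.

```bash
python3 -m inch '[{"claw":1,"dx":0,"dy":0,"dz":-0.12,"yaw":0},{"claw":1,"dx":0,"dy":0,"dz":0,"yaw":0},{"claw":1,"dx":0,"dy":0,"dz":0,"yaw":0},{"claw":1,"dx":0,"dy":0,"dz":0,"yaw":0},{"claw":1,"dx":0,"dy":0,"dz":0,"yaw":0},{"claw":1,"dx":0,"dy":0,"dz":0,"yaw":0}]' 
python3 -c "
from h import *
rel()
im,d=snap('side','side6')
cv2.imwrite('pics/side6c.png',cv2.convertScaleAbs(cv2.resize(im[140:215,195:275],None,fx=8,fy=8,interpolation=2),alpha=1.6))"
```

```text
time_s: 16.15
tcp_pos: [0.5183, 0.1392, 0.0524]
ee_rot: [0.906, 0.423, 0.0, 0.0]
ft_force: [-5.7, -2.1, 22.1]
finger_gap: 0.65
grip_force: 86.8
t 16.15 tcp [0.5183 0.1392 0.0524] j [-0.28  0.52 -0.12  1.97  0.1   0.66 -1.15] F [-5.73 -2.1  22.14] T [-0.69  0.78 -0.13] gap 0.65 tool y [ 0.767 -0.642  0.001]
```

View pics/side6c.png

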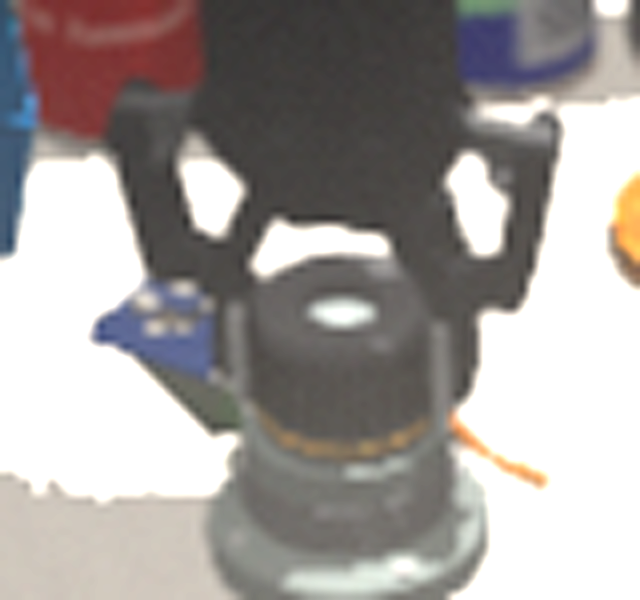

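The orange ring is hidden, the rim (band at about (345,447)) sits on the shoulder, and the lens shows through the hole at (340,312). The collar is home.

```bash
python3 -c "
from cell import bot
print(bot.job_done())"
```

```text
the job is handed in; nothing more can be done
None
```

The collar is off the post and fully home on the lamp, still held there with about 22 N of push; the job was handed in at about 16 s, and no verdict came back. One uncertainty: I turned it 0.4 rad each way, and I can't say exactly when the keyways dropped over the pins or whether the pins shifted slightly in the process.

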